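# Release the cam lock and close the gluing jig on a cork sanding block

### The job

The cork sanding block lies loose in the wooden gluing jig and has to be seated for new paper. First push the steel cam's lever round to its stop, so that the cam's low point faces the slide; only then push the slide forward by its upright tab until the block sits flush against the fence. Pick nothing up, leave the block to the slide alone without touching it, and do not disturb the tape roll, the colour pot and the paint tube beside the jig.

Things in the scene. Friction and masses are not known exactly. Their poses are not given: they have to be found in the camera images.
- jig: Fixed plywood board 15 mm thick lying on the table, carrying the mechanism. Origin on the table under the slide's centre line; x points along the slide's travel to the fence, y left, z up. The board spans x -125..125, y -115..60 mm. A steel stop pin for the lever, 10 mm thick, top 44 mm above the table, stands at x 26, y -47 mm.
- cam (a joint): Turn of cam and lever about the pivot, rad, positive counter-clockwise from above. 0 is the stop: lever straight along the jig's x towards the fence, low point facing the slide's side arm. Starts at -2.3 to -1.3 (lever to the right, or back and right); sweep it counter-clockwise round the right side. Friction about 3 N at the peg; it stays where left.
- cork_block: Loose brown cork sanding block, 42 (x) x 77 (y) x 24 mm, lying across the jig between the slide's jaw and the fence, its long side roughly along the fence, 6 to 16 mm short of it. Origin at the centre of its underside, on the board 15 mm above the table; its x axis points towards the fence. Not to be touched by the robot.
- tape_roll: Bystander: roll of masking tape lying flat, 96 mm across, 25 mm high. Origin under its centre.
- colour_pot: Bystander: small green colour pot with a white lid, 54 mm across, 45 mm high. Origin under its centre.
- paint_tube: Bystander: white and blue paint tube, 36 x 118 x 30 mm, lying to the left of the jig. Origin under its middle, length along its y.
- fence_face (a point): Centre of the inner face of the fence, a fixed wooden bar across the far end of the jig, at x = 95 mm in the jig's frame; bar 18 x 115 mm, top 42 mm above the table.
- cam_pivot (a point): Top of the cam's upright pivot, 46 mm above the table, at x = -25, y = -60 mm in the jig's frame. The cam is a steel disc of radius 30 mm, its centre 12 mm from the pivot on the lever's side, 17 to 34 mm above the table.
- lever_peg (a point): Upright round black peg, 16 mm thick, on the end of the cam's flat steel lever and turning with it, 75 mm from the pivot. Origin on its axis at its top, 85 mm above the table; it stands clear from the lever's top at 44 mm upward. Lever 16 mm wide, 7 mm thick. x points outward along the lever.
- slide: Follower slide: wooden bar with an upright push tab at its near end, 12 (x) x 60 (y) mm, top 70 mm above the table. Origin at the tab's centre, 43.5 mm above the table, axes as the jig's; in the jig's frame x = -110 mm when back (starts at -110 to -108), -86 with the block clamped to the fence. Push the tab's near face (x = -6 mm). About 2 N of friction; it stays where left.
- follower_arm (a point): Middle of the slide's steel side arm where it meets the cam's rim, 26 mm above the table. The cam stops the slide here, short of the fence, unless its low point faces the arm. At the far end the slide has a jaw, 60 mm wide and 17 to 39 mm above the table, face 139 mm ahead of the tab's centre, which pushes the block.

How it is judged:
By the outcome, as a careful person would: the job done as asked, in the order asked, and still so for the second after the job is handed in, with the robot touching nothing.
It also fails if it takes over 51 s, if anything falls off the work surface, if the arm or the gripper's body presses on something with over 40 N, if the wrist force passes 120 N, or if a joint passes its speed limit or range.

### The arm

A 6-joint arm with a two-finger parallel gripper is mounted at the origin on a cart in front of the work surface, level with it; the furniture and walls round the work are solid. World frame = base frame: x ahead of the robot, y to its left, z up, the work surface at z = 0. Lengths are in mm, angles in rad, forces in N, time in s.
With the tool pointing down it reaches from about 300 to 850 mm from the base axis. Payload 4.2 kg.
Tool frame: the origin (TCP) lies on the front face of the gripper's body, between the roots of the fingers; the fingertips stand 78 mm ahead of it and the grasp point (between the pads) lies grip_point_offset ahead of it (grip_point_offset is the distance from the TCP to the grasp point, in mm); z points along the fingers, y is the line along which they close (so a half turn about z gives the same grasp; the last joint's range is limited). The gripper opens to 91 mm and grips with 3 to 60 N. Pads are 32 mm wide; open, the fingers measure 118 mm over their backs; the gripper's body (76 mm by 178 mm) begins 60 mm behind the grasp point.
Start: joints at [1.115, 0.32, 1.565, -0, 1.257, -0.02], TCP at [242.729, 521.265, 292.276] pointing down, gripper open.
Joint ranges: [-3.11, 3.11], [-0.84, 2.01], [0.21, 2.61], [-1.34, 4.49], [0.05, 2.63], [-2.56, 2.56]. Speed limits (rad/s): [2.57, 2.57, 3.14, 3.14, 3.14, 3.14].

### API

Orientations are given as a 3x3 rotation matrix whose columns are the frame's x, y, z axes.
In Python, from station import * gives the robot as it stands. Calls block until the motion is done:
- reach(position, orientation): joint-space move of the TCP to a pose.
- servo_line(position, rotation=None, vel=150, until_force=None): straight line of the TCP; rotation=None keeps the orientation; vel is the mean speed in mm/s. With until_force (N) it stops when the force on the tool has changed by that much, and returns True; else False.
- move_j(angles): joint-space move.
- grip(opening, grasp_force=None): opening from 0.0 (shut) to 1.0 (fully open); grasp_force is the grip in N (None keeps the last); returns when the fingers have stopped.
- wait(seconds).
- solve_ik(position, orientation): joint angles nearest the present ones, or None.
- read_camera(name): name is "scene" or "top"; returns a dict with "image" (480x640x3 uint8, blue, green, red), "fx", "fy", "cx", "cy" (pixels), "pose" (4x4, takes a point from camera to world coordinates). Camera axes: x right, y down, z forward; pixel columns grow to the right and rows downward; lengths in mm; the calibration is good to about 2 mm. A picture is of the moment at which its call begins. There is no depth.
A pose or a line that the arm cannot do raises PlanningError and nothing moves.
- hand_in(): hands the job in; it is judged then, once.
Readings, each from a call of its own:
- current_clock(): time.
- current_joint_positions(): joint angles.
- current_joint_vel(): joint speeds.
- current_joint_torque(): joint torques, N m.
- current_ee_pos(): TCP position.
- current_tool_rot(): TCP orientation.
- current_contact_force(): force on the tool from outside, world axes, zero at the start.
- current_ft_torque(): the same for the moment, N m.
- current_width(): opening from 0.0 (shut) to 1.0 (fully open).
- current_grasp_force(): force on a finger pad.
Only numpy, scipy, OpenCV 4.12 (cv2) and the standard library are available. Lean on these libraries where they do the work, as an engineer would, in place of code of your own. Each camera call takes 0.05 s, during which the arm holds its last target. There are 200 camera calls.

## Working session

There is one attempt and no reset: what is moved stays moved. The work goes in short steps, each a Python script; the robot and the scene stay as the last script left them, time stands still between calls to the robot, and variables do not carry over. Pictures are saved under pics/ and viewed, at most 10 in all, crops included, and the job is handed in when it is done.

```bash
mkdir -p pics
python3 - <<'E'
from station import *
import cv2,numpy as np
for n in("scene","top"):
    c=read_camera(n); cv2.imwrite(f"pics/{n}0.png",c["image"]); print(n,c["fx"],c["fy"],c["cx"],c["cy"]); print(np.round(c["pose"],4).tolist())
print(current_clock(),current_ee_pos(),current_tool_rot())
E
```

```text
scene 556.0986816723611 556.0986816723611 316.78270750176546 239.99818325165512
[[0.7428, -0.4748, 0.472, 117.7513], [-0.6695, -0.5233, 0.5272, -534.6345], [-0.0033, -0.7076, -0.7066, 786.7431], [0.0, 0.0, 0.0, 1.0]]
top 557.1343257895779 557.1343257895779 322.0645492942669 235.8056899960054
[[0.0024, -0.9798, 0.1997, 344.9862], [-1.0, -0.0029, -0.0025, -25.1266], [0.0031, -0.1997, -0.9798, 1281.5866], [0.0, 0.0, 0.0, 1.0]]
0.1 [242.58260831 520.97184308 291.51088535] [[-9.06538822e-01  4.22121889e-01 -6.89602903e-04]
 [ 4.22122451e-01  9.06537747e-01 -1.39651459e-03]
 [ 3.56516840e-05 -1.55709156e-03 -9.99998787e-01]]
```

View pics/scene0.png

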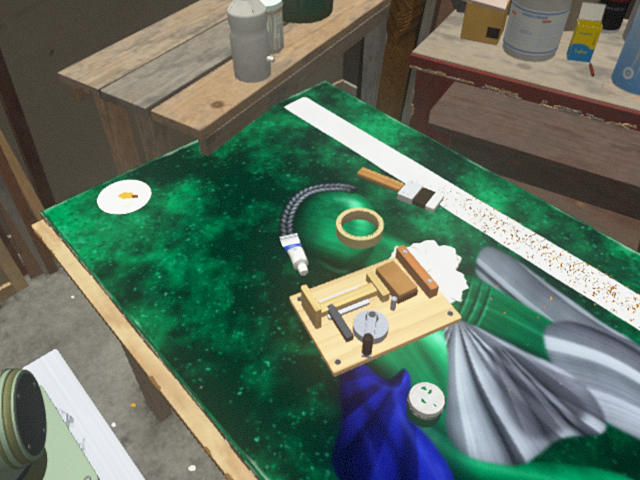

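View pics/top0.png

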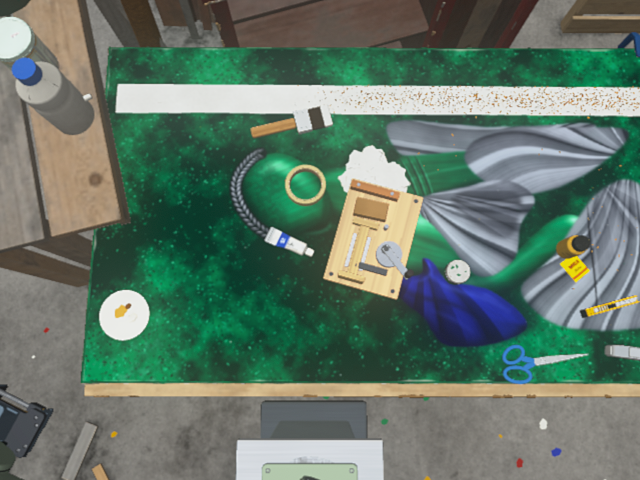

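Scene view: the jig is at about (375,310), with the peg near (368,340). Top view: the jig is at about (375,240), tape roll (305,183), tube (290,242) and pot (458,271). I'll enlarge both.

Run:
```python
import cv2
a=cv2.imread("pics/top0.png")[165:315,310:480]; cv2.imwrite("pics/tc.png",cv2.resize(a,None,fx=4,fy=4,interpolation=cv2.INTER_CUBIC)[:600])
a=cv2.imread("pics/scene0.png")[230:380,280:480]; cv2.imwrite("pics/sc.png",cv2.resize(a,None,fx=4,fy=4,interpolation=cv2.INTER_CUBIC))
```

```text
(no output)
```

View pics/tc.png

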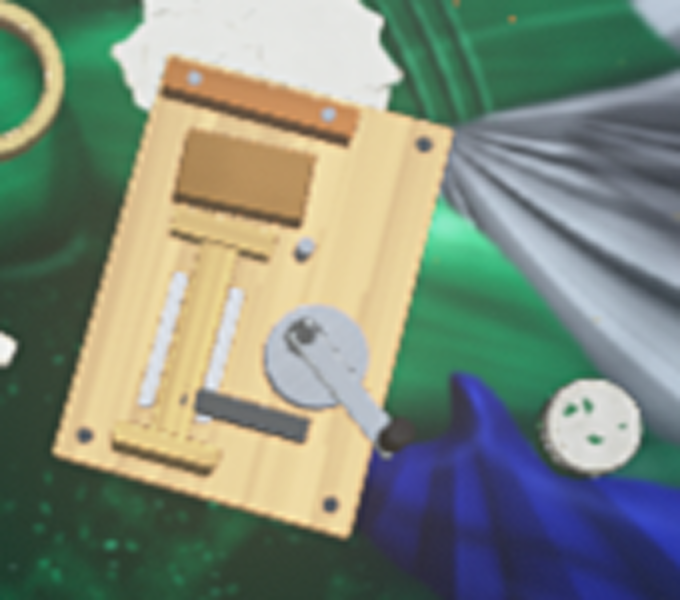

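View pics/sc.png

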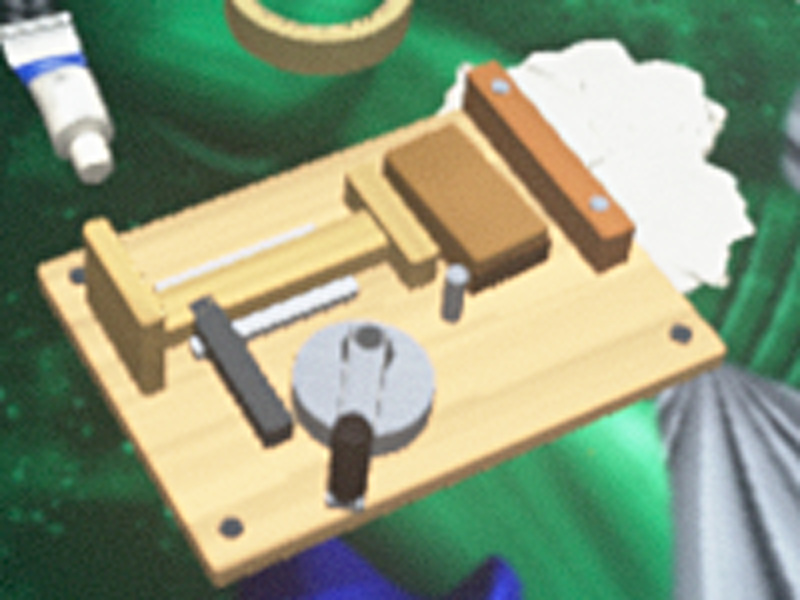

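Top crop: fence at the top, pin (305,242), pivot (308,330), peg top (400,432) and tab (113–220, 425–465). Scene crop: pin (457,272), pivot (370,334), peg top (352,424) and tab top (87,228)–(163,315). The lever points back and right. Next I fit the jig pose, cam angle, slide and peg height from both views.

```bash
cat > fit.py <<'E'
import numpy as np
from scipy.optimize import least_squares
C={'t':(557.134,322.065,235.806,np.array([[0.0024,-0.9798,0.1997,344.9862],[-1,-0.0029,-0.0025,-25.1266],[0.0031,-0.1997,-0.9798,1281.5866]])),
's':(556.099,316.783,239.998,np.array([[0.7428,-0.4748,0.472,117.7513],[-0.6695,-0.5233,0.5272,-534.6345],[-0.0033,-0.7076,-0.7066,786.7431]]))}
O={'t':(310,165),'s':(280,230)}
def proj(c,P):
    f,cx,cy,T=C[c]; q=T[:,:3].T@(P-T[:,3]); return np.array([f*q[0]/q[2]+cx,f*q[1]/q[2]+cy])
def px(c,u,v): return np.array([(u+.5)/4-.5+O[c][0],(v+.5)/4-.5+O[c][1]])
fixed=[('t',455,128,(125,-115,15)),('t',349,530,(-125,-115,15)),('t',53,452,(-125,60,15)),('t',305,242,(26,-47,44)),('t',308,330,(-25,-60,46)),
('t',170,57,(113,57.5,42)),('t',358,108,(113,-57.5,42)),('t',350,137,(95,-57.5,42)),
('s',40,268,(-125,60,15)),('s',218,575,(-125,-115,15)),('s',723,350,(125,-115,15)),('s',457,272,(26,-47,44)),('s',370,334,(-25,-60,46)),('s',490,62,(113,57.5,42)),('s',635,232,(113,-57.5,42))]
tab=[('t',113,440,(-6,30,70)),('t',213,465,(-6,-30,70)),('t',118,425,(6,30,70)),('t',220,450,(6,-30,70)),
('s',87,228,(-6,30,70)),('s',105,220,(6,30,70)),('s',163,315,(6,-30,70)),('s',140,330,(-6,-30,70))]
peg=[('t',400,432),('s',352,424)]
def J(p,P):
    c,s=np.cos(p[2]),np.sin(p[2]); return np.array([p[0]+c*P[0]-s*P[1],p[1]+s*P[0]+c*P[1],P[2]+p[6]])
def res(p):
    r=[proj(c,J(p,P))-px(c,u,v) for c,u,v,P in fixed]
    r+=[proj(c,J(p,(p[3]+P[0],P[1],P[2])))-px(c,u,v) for c,u,v,P in tab]
    r+=[proj(c,J(p,(-25+75*np.cos(p[4]),-60+75*np.sin(p[4]),p[5])))-px(c,u,v) for c,u,v in peg]
    return np.ravel(r)
if __name__=="__main__":
    s=least_squares(res,[500,-120,-.2,-110,-2,85,0],loss='soft_l1'); print(np.round(s.x,3)); print(np.round(s.fun.reshape(-1,2),1).tolist())
    for P in [(0,0,0),(-25,-60,85),(s.x[3],0,70)]: print(J(s.x,P).round(1))
    np.save("p.npy",s.x)
E
python3 fit.py
```

```text
[ 6.08378e+02 -1.20804e+02 -2.73000e-01 -1.10765e+02  7.94430e+01
  8.80500e+01 -4.46500e+00]
[[-1.0, 0.6], [-0.5, 2.2], [-0.5, 0.9], [-0.4, 1.2], [-1.1, 1.7], [-0.9, 0.5], [-0.0, 0.8], [0.1, 0.8], [0.0, -0.1], [0.9, -0.4], [2.3, -0.5], [0.9, 0.9], [0.9, 0.8], [2.2, -0.6], [1.6, -1.4], [-1.3, 0.9], [0.1, 2.0], [-1.1, -0.6], [-0.2, 0.5], [-1.2, -0.1], [0.7, -0.5], [2.1, 0.8], [1.2, -0.3], [-0.9, 0.3], [0.6, -0.1]]
[ 608.4 -120.8   -4.5]
[ 568.1 -171.9   80.5]
[501.7 -91.   65.5]
```

```bash
cat > h.py <<'E'
from station import *
import numpy as np
p=np.load("p.npy"); yaw=p[2]
def W(x,y,z):
    c,s=np.cos(yaw),np.sin(yaw); return np.array([p[0]+c*x-s*y,p[1]+s*x+c*y,z])
def R(a):  # tool down, tool x at world angle a
    c,s=np.cos(a),np.sin(a); return np.array([[c,s,0],[s,-c,0],[0,0,-1.]])
def cam_pose(th,d,z=132):  # pusher centre d mm behind a peg standing at th
    x=-25+75*np.cos(th)+d*np.sin(th); y=-60+75*np.sin(th)-d*np.cos(th)
    return W(x,y,z),R(th+yaw+np.pi)
E
python3 - <<'E'
from h import *
import cv2
grip(0.0)
th0=p[4]%(2*np.pi)-2*np.pi; print("cam",th0)
P,r=cam_pose(th0,42,240); reach(P,r)
P,r=cam_pose(th0,42); servo_line(P,r,vel=120)
print(current_clock(),current_ee_pos()-P,current_joint_positions(),current_width())
for n in("scene","top"):
    cv2.imwrite(f"pics/{n}1.png",read_camera(n)["image"])
a=cv2.imread("pics/scene1.png")[200:380,260:480]; b=cv2.imread("pics/top1.png")[165:345,310:480]
cv2.imwrite("pics/c1.png",cv2.resize(cv2.hconcat([a,b]),None,fx=2,fy=2))
E
```

```text
cam -2.2384225040050794
5.15 [ 0.50418967 -0.16355881  0.61757573] [-3.82970728e-01  3.87338249e-01  1.91828661e+00  1.34203074e-05
  8.34487585e-01  5.57329166e-01] 0.00864965629548124
```

View pics/c1.png

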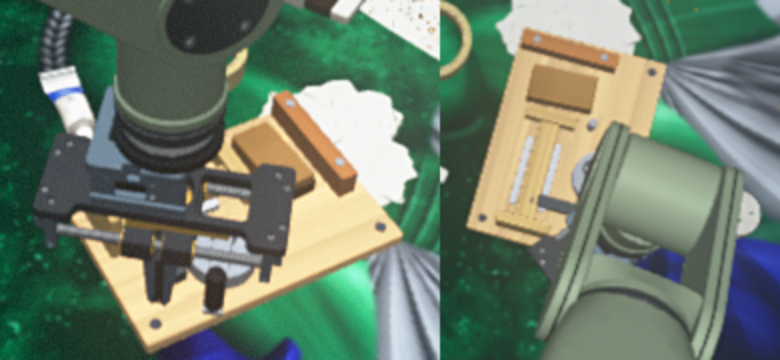

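The pictures show the closed fingers at about (165,275), just behind the peg at (215,285) and clear of the tab. I'll sweep now.

Run:
```python
from h import *
import cv2
th0=p[4]%(2*np.pi)-2*np.pi
stop=False
P,r=cam_pose(th0,23); servo_line(P,r,vel=50,until_force=25)
for th in np.arange(th0,0.2,0.16)+.16:
    P,r=cam_pose(th,21.5)
    stop=servo_line(P,r,vel=60 if th<-.3 else 30,until_force=12)
    print(round(th,2),stop,current_contact_force().round(1),round(current_clock(),1))
    if stop: break
```

```text
-2.08 False [ 0.3  0.4 -0.6] 6.2
-1.92 False [-0.6  0.6 -1.4] 6.5
-1.76 False [-1.2  0.5 -0.5] 6.9
-1.6 False [ 0.7 -0.6 -0.2] 7.2
-1.44 False [0.1 0.6 0.2] 7.6
-1.28 False [-0.4  0.2 -0.4] 8.0
-1.12 False [-0.4  1.   1.6] 8.3
-0.96 False [ 0.3  1.  -0.1] 8.7
-0.8 False [-0.  -1.  -0.8] 9.0
-0.64 False [-1.1 -0.4 -1. ] 9.4
-0.48 False [-0.3 -0.4 -0.9] 9.8
-0.32 False [-0.1 -0.6 -1.1] 10.1
-0.16 False [-0.6 -1.8 -0. ] 10.7
0.0 False [-0.4 -1.5 -0.3] 11.2
0.16 True [-0.8 -3.6  2.1] 11.6
```

Run:
```python
from h import *
import cv2
e=current_ee_pos(); c,s=np.cos(yaw),np.sin(yaw); d=e[:2]-p[:2]; print("jig xy",c*d[0]+s*d[1],-s*d[0]+c*d[1])
b=W(0,-25,0)-W(0,0,0)
servo_line(e+b,vel=100); servo_line(e+b+[0,0,100],vel=200)
reach(W(-190,0,230),R(yaw+np.pi/2)); print(current_clock(),current_joint_positions().round(2))
for n in("scene","top"):
    cv2.imwrite(f"pics/{n}2.png",read_camera(n)["image"])
a=cv2.imread("pics/scene2.png")[200:380,280:480]; b=cv2.imread("pics/top2.png")[165:345,310:480]
cv2.imwrite("pics/c2.png",cv2.resize(cv2.hconcat([a,b]),None,fx=2.1,fy=2.1))
```

```text
jig xy 51.24543745238991 -78.35044515512827
14.2083 [-0.19  0.15  1.97 -0.    1.02  0.08]
```

View pics/c2.png

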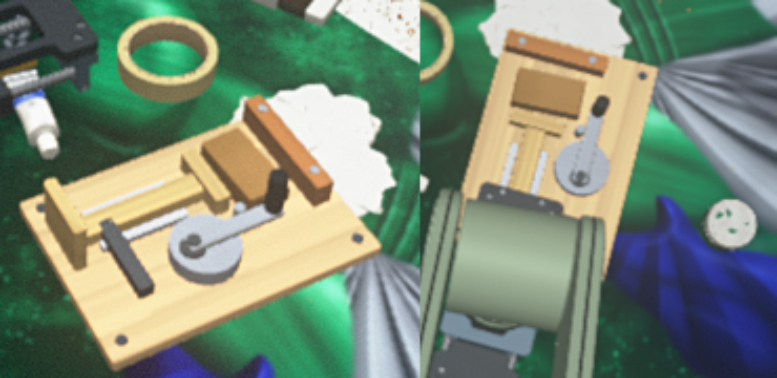

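The picture shows the lever lying along the jig's x against the pin (peg at (277,190)), and the slide is still back. Pushing the slide next.

Run:
```python
from h import *
import cv2
servo_line(W(-150,0,230),vel=150); servo_line(W(-150,0,122),vel=120)
print(servo_line(W(-134,0,122),vel=60,until_force=15))
print("stop",servo_line(W(-96,0,122),vel=20,until_force=18),current_contact_force().round(1))
e=current_ee_pos(); c,s=np.cos(yaw),np.sin(yaw); d=e[:2]-p[:2]; print("jig xy",c*d[0]+s*d[1],-s*d[0]+c*d[1])
servo_line(W(-150,0,122),vel=80); servo_line(W(-190,0,240),vel=150); print(current_clock())
for n in("scene","top"):
    cv2.imwrite(f"pics/{n}3.png",read_camera(n)["image"])
a=cv2.imread("pics/scene3.png")[230:340,280:450]; b=cv2.imread("pics/top3.png")[165:275,330:450]
cv2.imwrite("pics/c3.png",cv2.resize(cv2.hconcat([a,b]),None,fx=2.7,fy=2.7,interpolation=cv2.INTER_CUBIC))
```

```text
False
stop True [0.2 0.7 0.5]
jig xy -104.15016817811616 -0.09158416947102666
19.3833
```

View pics/c3.png

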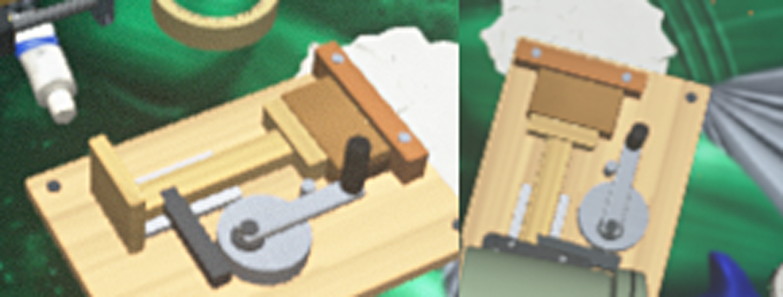

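The block appears flush against the fence and the lever is still on its stop. One slower confirming push, then a close look.

Run:
```python
from h import *
import cv2
servo_line(W(-150,0,122),vel=150); servo_line(W(-112,0,122),vel=60,until_force=18)
print("stop",servo_line(W(-96,0,122),vel=10,until_force=22),current_contact_force().round(1))
e=current_ee_pos(); c,s=np.cos(yaw),np.sin(yaw); d=e[:2]-p[:2]; print("jig x",c*d[0]+s*d[1])
servo_line(W(-150,0,122),vel=80); servo_line(W(-190,0,240),vel=150)
reach(W(-260,60,280),R(yaw+np.pi/2)); print(current_clock())
for n in("scene","top"):
    cv2.imwrite(f"pics/{n}4.png",read_camera(n)["image"])
a=cv2.imread("pics/scene4.png")[235:310,330:410]; b=cv2.imread("pics/top4.png")[168:243,335:415]
cv2.imwrite("pics/c4.png",cv2.resize(cv2.hconcat([a,b]),None,fx=5,fy=5,interpolation=cv2.INTER_CUBIC))
```

```text
stop True [ 0.1  0.1 -0.2]
jig x -103.12162508688125
24.8333
```

View pics/c4.png

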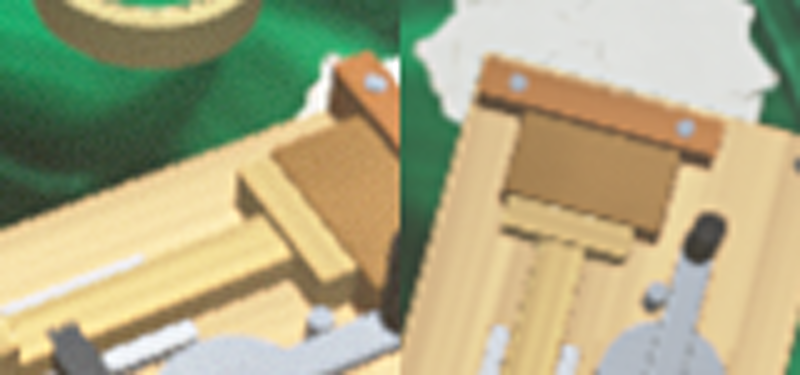

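The block is flush along the fence (edge from (520,110) to (680,150)), the jaw is against it, and the lever is at its stop.

```bash
python3 -c "
from station import *
print(hand_in())"
```

```text
the job is handed in; nothing more can be done
None
```

The job is handed in: I pushed the cam lever to its stop first, then the slide until the cork block sat flush against the fence in the pictures. The robot didn't touch the block, tape roll, pot or tube, and took about 25 s.

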